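# Set a sensor stretcher from a length piece and hold the stretch

## Task

On the stretching fixture, slide the jaw shut by its round knob on the steel length piece lying in the middle cradle, until the piece is pushed up and pressed between the jaw and the fixed anvil, and leave the jaw shut like that. Then pull the spring-return slide out by its flat black handle until its pointer stands level with the notch on the jaw's arm, and finish while still holding it there, because it springs back if let go. Leave the length pieces in their cradles and do not disturb the other things on the bench.

Things in the scene. Friction and masses are not known exactly. Their poses are not given: they have to be found in the camera images.
- fixture: The stretching fixture, fixed to the bench: dark steel plate 230 (x) x 315 (y) x 12 mm. Origin on the bench surface; plate spans x -125..105 mm, y -180..135 mm in its frame; its yaw varies. All sliding runs along its y axis. Three rows along y: spare-piece cradle at x = -90 mm, measuring cradle at x = -20 mm (anvil at its -y end, jaw at its +y end), spring slide at x = +60 mm with its aluminium spring barrel (34 mm in diameter) at the -y end.
- anvil: Fixed anvil at the -y end of the measuring cradle, up to 50 mm high. Origin at bench height straight under its contact face, which looks to the fixture's +y; the face is a round tip 12 mm in diameter, 25 mm above the bench.
- nest (a point): Point on the axis of the measuring (middle) cradle, 27 mm to +y of the anvil face, 25 mm above the bench. The piece in this cradle is the one to shut the jaw on.
- jaw (a joint): Sliding jaw (aluminium, round tip facing the anvil), in m: 0 = wide open, grows as it moves to the fixture's -y, towards the anvil. Gap between jaw tip and anvil = 0.100 m minus this value; it ends at 0.075. Stays where it is left; takes about 3 N to slide.
- jaw_knob (a point): Grip point on the jaw's round upright dark knob, 20 mm in diameter, axis vertical, top at 100 mm and lower end at 58 mm above the bench; this point lies on its axis, 84 mm above the bench. The jaw block below it is up to 46 mm high. The knob axis is 34 mm to +y of the jaw tip.
- notch (a point): Middle of the notch, 9 mm wide in y, between the two prongs at the end of the jaw's flat side arm, 40 mm above the bench. It is level in y with the jaw tip and moves with the jaw.
- slide (a joint): Spring-return slide, in m: 0 = sprung back home, grows as it is pulled out to the fixture's +y, stops at 0.085. With the pointer level with the notch it equals the gap between jaw and anvil. The spring pulls back with about 2.8 N at home plus 1.1 N per 10 mm.
- slide_handle (a point): Grip point of the slide's upright flat black handle: 32 mm (x) by 14 mm (y), from 39 to 101 mm above the bench, 110 mm to +y of the pointer; this point is at its middle, 84 mm above the bench.
- pointer (a point): Tip of the slide's thin (2.5 mm) pointer, which looks to the fixture's -x, 40 mm above the bench; it passes 1.5 mm beside the prongs of the notch without touching.
- piece_short: Turned steel length piece, 36 mm long, 16 mm in diameter, lying along the fixture's y axis in a V cradle, axis 25 mm above the bench. Origin at its centre, x axis along its length. Any one of the three pieces may lie in the measuring cradle, up to 20 mm from the anvil; the other two lie in the spare cradle.
- piece_mid: Turned steel length piece, 50 mm long, 16 mm in diameter, lying along the fixture's y axis in a V cradle, axis 25 mm above the bench. Origin at its centre, x axis along its length. Any one of the three pieces may lie in the measuring cradle, up to 20 mm from the anvil; the other two lie in the spare cradle.
- piece_long: Turned steel length piece, 64 mm long, 16 mm in diameter, lying along the fixture's y axis in a V cradle, axis 25 mm above the bench. Origin at its centre, x axis along its length. Any one of the three pieces may lie in the measuring cradle, up to 20 mm from the anvil; the other two lie in the spare cradle.
- pen: Bystander: black pen, 137 mm long, 10 mm thick, lying near the fixture. Origin under its middle.
- screwdriver: Bystander: grey-handled screwdriver, lying beside the fixture. Origin at its middle, x axis along it.
- jar: Bystander: small jar, 44 mm in diameter, 50 mm high. Origin under its centre.
- fitting: Bystander: turned brass fitting, 28 mm in diameter, 34 mm high. Origin under its centre.
- collar: Bystander: steel collar, 40 mm in diameter, 12 mm high. Origin under its centre.

How it is judged:
On the way, in this order (a step that is already met when the one before it is completed fails the run):
1. the length piece in the measuring cradle is pressed between jaw and anvil (((contact force between jaw and piece_short above 1.5 N and contact force between piece_short and anvil above 1.5 N) or (contact force between jaw and piece_mid above 1.5 N and contact force between piece_mid and anvil above 1.5 N) or (contact force between jaw and piece_long above 1.5 N and contact force between piece_long and anvil above 1.5 N))), for 0.15 s.
2. the slide is pulled until its pointer is level with the notch, the jaw still shut (y of pointer in the frame of notch between -0.004 and 0.004 m and ((distance between piece_short and nest below 0.03 m and value of joint jaw above 0.0622 m) or (distance between piece_mid and nest below 0.03 m and value of joint jaw above 0.0482 m) or (distance between piece_long and nest below 0.03 m and value of joint jaw above 0.0342 m))), for 0.2 s.
At the end, for the whole second after the job is handed in: The jaw is still shut on the piece in the measuring cradle (less than 1.8 mm of play), the slide's pointer is within 4 mm of the middle of the notch, at rest, and the robot itself is holding the slide against its spring (all of step 2 and contact force between any of the fingers, the arm and slide above 1 N and velocity of joint slide between -0.01 and 0.01 m/s); the arm keeps its last pose, push and grip.
It fails at once if a length piece is taken from its cradle or shoved about (distance of any of piece_short, piece_mid, piece_long from where it was at the start of the episode above 0.03 m).
It fails at once if a bystander is disturbed (more than 25 mm) (distance of any of pen, screwdriver, jar, fitting, collar from where it was at the start of the episode above 0.025 m).
It also fails if it takes over 42 s, if anything falls off the work surface, if the arm or the gripper's body presses on something with over 40 N, if the wrist force passes 120 N, or if a joint passes its speed limit or range.

## Robot

A 6-joint arm with a two-finger parallel gripper is mounted at the origin on the work surface. World frame = base frame: x ahead of the robot, y to its left, z up, the work surface at z = 0. Lengths are in m, angles in rad, forces in N, time in s.
With the tool pointing down it reaches from about 0.35 to 0.975 m from the base axis. Payload 4.9 kg.
Tool frame: the origin (TCP) lies at the very end of the fingers, on their centre line; the grasp point (between the pads) lies 19 mm behind it; x points along the fingers, y is the direction in which the jaws open and shut, and the axes are right-handed (so a half turn about x gives the same grasp; the last joint's range is limited). The gripper opens to 85 mm and grips with 20 to 120 N. Pads are 22 mm wide; open, the fingers measure 114 mm over their backs; the gripper's body (76 mm by 85 mm) begins 54 mm behind the grasp point. The pads swing forward as they close: fully open they stand 13 mm farther back than shut.
Start: joints at [-1.32, 0.053, 1.613, -0, 1.476, -0.119], TCP at [0.226, -0.583, 0.231] pointing down, gripper open.
Joint ranges: [-3.01, 3.01], [-1.01, 2.22], [0.06, 2.58], [-1.02, 4.17], [0.09, 2.62], [-3.14, 3.14]. Speed limits (rad/s): [2.57, 2.57, 3.14, 3.14, 3.14, 3.14].

## Interface

Orientations are given as a unit quaternion [w, x, y, z].
In Python, from plant import manip gives the robot as it stands.
- The arm moves only by the tool play_rows, never from a script. Its argument "plan" is a list of rows, each a list of 5 numbers: the shift along the tool's x, y, z in mm, then the turn about the tool's x in rad, then the closure, from -1 (fully open) to 1 (shut). A call has 1 to 8 rows; each row is the pose to reach, as a shift and turn from the pose commanded when the call began, along the tool's axes at that moment; what a row does not reach only later rows make up. A row lasts 1/8 s, in which the tool goes at most 62.5 mm and 10.7 degrees, less where a joint would pass 70% of its speed; a pose out of reach is approached as far as the arm can. A call with a gripper value outside its range is refused whole. The fingers move at their own pace and stop on an object; the grip force is fixed at half the most. Time passes only in rows, so rows that repeat a pose let the fingers close. It gives the time, the measured TCP pose, the force and the opening at its end, in the units of the state.
- manip.state(): the state, without advancing time (a new reading comes with each control period).
- manip.grab_frame(name): name is "side" or "top"; returns a dict with "img" (420x560x3 uint8, red, green, blue), "range_z" (420x560 float32, m along the optical axis (not along the pixel's ray), 0 where there is no reading), "fx", "fy", "cx", "cy" (pixels), "origin" and "rotation" of the camera in the world. Camera axes: x right, y up, looking along -z (the intrinsics and any distortion apply to the point x, -y, -z); pixel columns grow to the right and rows downward; lengths in m; the calibration is good to about 2 mm. A picture is of the moment at which its call begins.
- manip.job_done(): hands the job in, once; it reports no verdict.
The state is a dict: "time": time; "joint_pos": joint angles; "joint_vel": joint speeds; "joint_efforts": joint torques, N m; "tool_pos": TCP position; "tool_rot": TCP orientation; "contact_force": force on the tool from outside, world axes, zero at the start; "ft_torque": the same for the moment, N m; "gripper_width": opening from 0.0 (shut) to 1.0 (fully open).
Only numpy, scipy, OpenCV 4.12 (cv2) and the standard library are available. Lean on these libraries where they do the work, as an engineer would, in place of code of your own. Each camera call takes 0.05 s, during which the arm holds its last target. There are 200 camera calls.

## Working session

There is one attempt and no reset: what is moved stays moved. The work goes in short steps, Python scripts to look and compute and a tool call to move; the robot and the scene stay as the last step left them, time stands still between calls to the robot, and variables do not carry over. Pictures are saved under pics/ and viewed, about 8 in all and at most 12, crops included, and the job is handed in when it is done.

Besides the shell and the picture viewer there is one more tool, called after ">>>" as name(argument=value, ...) on one line, values as JSON. play_rows: Moves the arm, as the interface text tells. Its arguments: {"type":"object","properties":{"plan":{"type":"array"}},"required":["plan"]}

```bash
mkdir -p pics
python3 - <<'E'
from plant import manip
import cv2,numpy as np
for n in("top","side"):
    f=manip.grab_frame(n); cv2.imwrite(f"pics/{n}0.png",f["img"][:,:,::-1]); np.savez(f"/tmp/{n}0.npz",**f)
    print(n,f["origin"],f["rotation"],f["fx"],f["fy"],f["cx"],f["cy"],[k for k in f])
print(manip.state())
E
```

```text
top [ 0.4670486  -0.01621992  0.79663812] [ 0.71342246  0.04392924 -0.03434304 -0.69851212] 395.24421693183945 395.24421693183945 282.83781932523164 206.75162838150897 ['img', 'range_z', 'fx', 'fy', 'cx', 'cy', 'origin', 'rotation']
side [ 0.35811542 -0.56688118  0.6671789 ] [ 0.91172031  0.37399145 -0.06941663 -0.15517025] 419.1221444342483 419.1221444342483 283.70934472805635 209.83355169635834 ['img', 'range_z', 'fx', 'fy', 'cx', 'cy', 'origin', 'rotation']
{'time': 0.1, 'joint_pos': array([-1.31999090e+00,  5.33115061e-02,  1.61421113e+00, -3.38587264e-05,
        1.47603390e+00, -1.18984443e-01]), 'joint_vel': array([ 0.00085834, -0.00205278, -0.00300238, -0.00019481,  0.00088354,
        0.00099439]), 'joint_efforts': array([ 4.02301039e-04, -3.94902027e+01, -3.71361995e+01, -1.16641550e-04,
        3.90710193e-03, -1.96696215e-05]), 'tool_pos': array([ 0.22573845, -0.58216887,  0.23014065]), 'tool_rot': array([-0.12930583, -0.69499638, -0.13068993,  0.69511163]), 'contact_force': array([-0.16293648, -0.22608384, -0.44093117]), 'ft_torque': array([-0.05313527,  0.04548592,  0.00733579]), 'gripper_width': 0.9988058475553326}
```

View pics/top0.png

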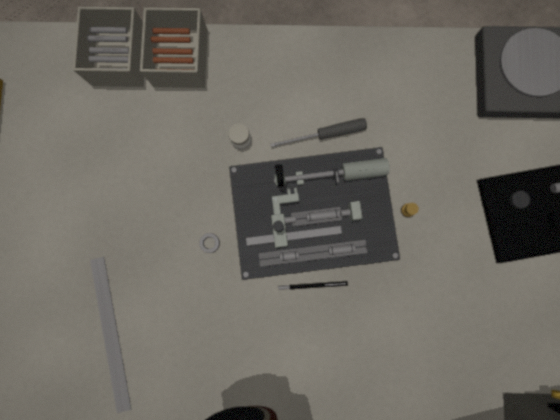

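View pics/side0.png

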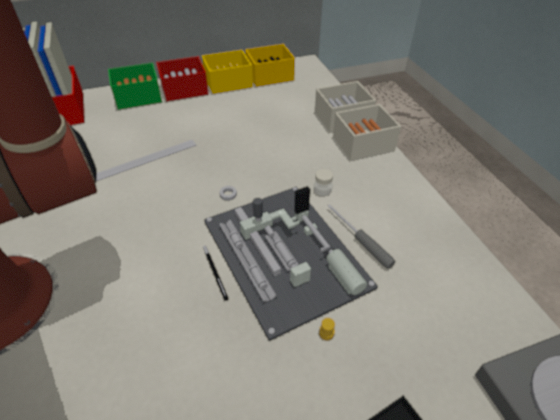

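```bash
cat > h.py <<'E'
import numpy as np,cv2
from scipy.spatial.transform import Rotation as R
def rot(q): return R.from_quat(np.r_[q[1:],q[0]]).as_matrix()
def cloud(f):
    v,u=np.mgrid[:420,:560]; z=f["range_z"]
    c=np.stack([(u-f["cx"])/f["fx"]*z,-(v-f["cy"])/f["fy"]*z,-z],-1)
    return c@rot(f["rotation"]).T+f["origin"]
def ray(f,uv,h):
    uv=np.atleast_2d(uv).astype(float)
    d=np.c_[(uv[:,0]-f["cx"])/f["fx"],-(uv[:,1]-f["cy"])/f["fy"],-np.ones(len(uv))]@rot(f["rotation"]).T
    return f["origin"]+d*((h-f["origin"][2])/d[:,2])[:,None]
def fix(f,box):   # plate rectangle from dark mask; box u0,v0,u1,v1
    g=cv2.cvtColor(f["img"],cv2.COLOR_RGB2GRAY); m=np.zeros_like(g); u0,v0,u1,v1=box
    m[v0:v1,u0:u1]=(g[v0:v1,u0:u1]<85)*255
    m=cv2.morphologyEx(m,cv2.MORPH_OPEN,np.ones((3,3)))
    c=max(cv2.findContours(m,cv2.RETR_EXTERNAL,cv2.CHAIN_APPROX_NONE)[0],key=cv2.contourArea)
    p=ray(f,cv2.convexHull(c)[:,0],.012)[:,:2]*1000
    return cv2.minAreaRect(p.astype(np.float32))
E
python3 - <<'E'
from h import *
F={n:dict(np.load(f"/tmp/{n}0.npz")) for n in("top","side")}
print(fix(F["top"],(222,145,405,282)),fix(F["side"],(200,185,380,342)))
s={"top":[(234,169),(379,150),(395,256),(246,275)],"side":[(209,219),(295,192),(371,284),(271,331)]}
for n,f in F.items():
    P=cloud(f); print(n,"screws",ray(f,s[n],.013)[:,:2].round(4).tolist())
    m=(P[...,2]>.075)&(P[...,2]<.13)&(P[...,0]>.35)&(P[...,0]<.65)&(abs(P[...,1])<.25)
    k,l,st,c=cv2.connectedComponentsWithStats(m.astype(np.uint8))
    for i in range(1,k):
        if st[i,4]>5: q=P[l==i]; print(st[i],q.mean(0).round(4),q.min(0).round(4),q.max(0).round(4))
f=F["top"]; c=cv2.resize(f["img"][140:285,215:410],None,fx=4,fy=4,interpolation=cv2.INTER_CUBIC); cv2.imwrite("pics/crop1.png",c[:,:,::-1])
E
```

```text
((544.6923828125, -64.97897338867188), (228.85293579101562, 313.14239501953125), 8.43168830871582) ((541.0161743164062, -70.00296020507812), (221.4908905029297, 312.252197265625), 8.627439498901367)
top screws [[0.6288, 0.0957], [0.6734, -0.1965], [0.4614, -0.2267], [0.4181, 0.0646]]
[275 164   9  20 148] [0.6044 0.0025 0.0989] [ 0.5897 -0.0051  0.0763] [0.6221 0.0098 0.1034]
[273 220  11  12 104] [0.5109 0.002  0.0983] [ 0.5018 -0.0069  0.0764] [0.5209 0.0108 0.1027]
side screws [[0.4207, 0.0671], [0.6253, 0.0869], [0.6707, -0.1964], [0.4635, -0.2261]]
[294 186  17  17 214] [ 0.6043 -0.0013  0.0917] [ 0.5898 -0.0067  0.075 ] [0.6222 0.0105 0.1042]
[252 197  11  16 144] [ 0.5104 -0.0015  0.0925] [ 0.5019 -0.0088  0.0753] [0.5207 0.0112 0.102 ]
```

View pics/crop1.png

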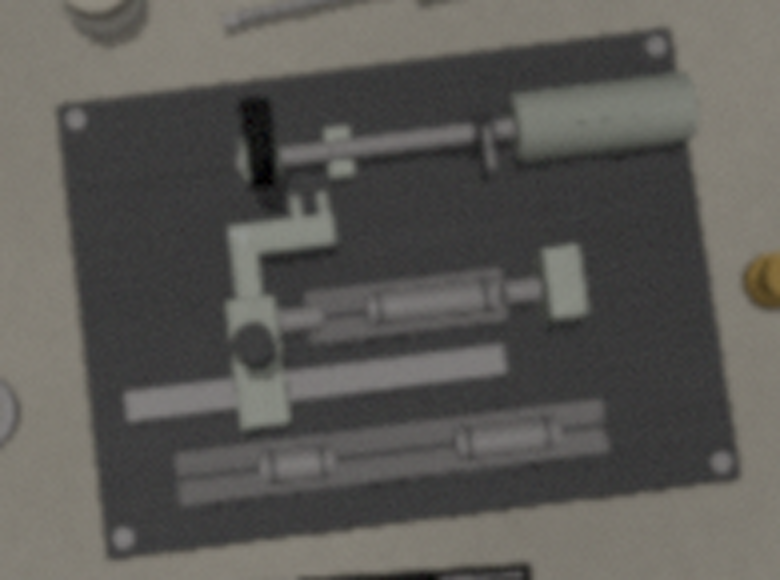

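```bash
cat >> h.py <<'E'
YAW=np.radians(8.55); XF=np.r_[np.cos(YAW),np.sin(YAW),0]; YF=np.r_[-np.sin(YAW),np.cos(YAW),0]
def go(s,target):  # shift in tool axes (mm) + turn so tool y is +-fixture y
    T=rot(s["tool_rot"]); d=T.T@(np.array(target)-s["tool_pos"])*1000
    y=T.T@YF; a=np.arctan2(y[2],y[1]); a=(a+np.pi/2)%np.pi-np.pi/2
    print("T",T.round(3).tolist(),"shift",d.round(1),"turn",a.round(4),"j6",s["joint_pos"][5].round(2),"t",s["time"],"pos",s["tool_pos"].round(4),"F",s["contact_force"].round(1),"w",s["gripper_width"].round(3)); return d
E
python3 - <<'E'
from h import *
from plant import manip
s=manip.state(); go(s,[.511,.002,.17]); go(s,[.511,.002,.065])
E
```

```text
Traceback (most recent call last):
  File "h.py", line 23, in go
    print("T",T.round(3).tolist(),"shift",d.round(1),"turn",a.round(4),"j6",s["joint_pos"][5].round(2),"t",s["time"],"pos",s["tool_pos"].round(4),"F",s["contact_force"].round(1),"w",s["gripper_width"].round(3)); return d
                                                                                                                                                                                      ^^^^^^^^^^^^^^^^^^^^^^^^
AttributeError: 'float' object has no attribute 'round'
```

```bash
sed -i 's/s\["gripper_width"\].round(3)/s["gripper_width"]/' h.py
python3 - <<'E'
from h import *
from plant import manip
s=manip.state(); go(s,[.511,.002,.17]); go(s,[.511,.002,.065])
E
```

```text
T [[-0.001, 0.361, -0.932], [0.002, -0.932, -0.361], [-1.0, -0.002, -0.0]] shift [  61.1 -441.5 -477.1] turn 0.2206 j6 -0.12 t 0.1 pos [ 0.2257 -0.5822  0.2301] F [-0.2 -0.2 -0.4] w 0.9988058475553326
T [[-0.001, 0.361, -0.932], [0.002, -0.932, -0.361], [-1.0, -0.002, -0.0]] shift [ 166.1 -441.3 -477.1] turn 0.2206 j6 -0.12 t 0.1 pos [ 0.2257 -0.5822  0.2301] F [-0.2 -0.2 -0.4] w 0.9988058475553326
```

>>> play_rows(plan=[[0, -41, -45, 0.03, -1], [0, -82, -90, 0.06, -1], [0, -123, -135, 0.09, -1], [0, -164, -180, 0.12, -1], [10, -205, -223, 0.15, -1], [20, -246, -266, 0.18, -1], [30, -287, -309, 0.2, -1], [40, -328, -352, 0.22, -1]])

```text
time: 1.1
tool_pos: [0.4358, -0.1477, 0.1908]
tool_rot: [0.053, 0.705, 0.053, -0.705]
contact_force: [1.4, -0.6, -0.3]
gripper_width: 1.002
```

>>> play_rows(plan=[[0, 0, 0, 0, -1]])

```text
time: 1.23
tool_pos: [0.4357, -0.146, 0.1897]
tool_rot: [-0.055, -0.704, -0.056, 0.706]
contact_force: [-0.4, 0.4, 0.2]
gripper_width: 1.001
```

Run:
```python
from h import *
from plant import manip
s=manip.state(); go(s,[.511,.002,.17]); go(s,[.511,.002,.065])
```

```text
T [[-0.002, 0.156, -0.988], [0.002, -0.988, -0.156], [-1.0, -0.002, 0.002]] shift [  19.8 -134.4  -97.5] turn 0.0074 j6 0.93 t 1.225 pos [ 0.4357 -0.146   0.1897] F [-0.4  0.4  0.2] w 1.0013569790201764
T [[-0.002, 0.156, -0.988], [0.002, -0.988, -0.156], [-1.0, -0.002, 0.002]] shift [ 124.8 -134.2  -97.7] turn 0.0074 j6 0.93 t 1.225 pos [ 0.4357 -0.146   0.1897] F [-0.4  0.4  0.2] w 1.0013569790201764
```

>>> play_rows(plan=[[5, -45, -33, 0.007, -1], [10, -90, -66, 0.007, -1], [15, -134, -98, 0.007, -1], [50, -134, -98, 0.007, -1], [90, -134, -98, 0.007, -1], [124, -134, -98, 0.007, -1], [124, -134, -98, 0.007, -1]])

```text
time: 2.1
tool_pos: [0.5096, -0.0032, 0.0641]
tool_rot: [-0.05, -0.703, -0.051, 0.708]
contact_force: [-0.6, -0.2, 0.6]
gripper_width: 0.999
```

Run:
```python
from h import *
from plant import manip
s=manip.state(); go(s,[.511,.002,.065])
a=[]
for n in("top","side"):
    f=manip.grab_frame(n); u,v,w,h=(210,140,200,150) if n=="top" else (190,130,200,215)
    i=cv2.resize(f["img"][v:v+h,u:u+w],(390,390*h//w),interpolation=cv2.INTER_CUBIC); a.append(cv2.copyMakeBorder(i,0,430-i.shape[0],0,0,0))
cv2.imwrite("pics/c2.png",np.hstack(a)[:,:,::-1])
```

```text
T [[-0.007, 0.141, -0.99], [0.001, -0.99, -0.141], [-1.0, -0.002, 0.007]] shift [-0.9 -5.  -2.1] turn -0.0075 j6 1.28 t 2.1 pos [ 0.5096 -0.0032  0.0641] F [-0.6 -0.2  0.6] w 0.9987664675890119
```

View pics/c2.png

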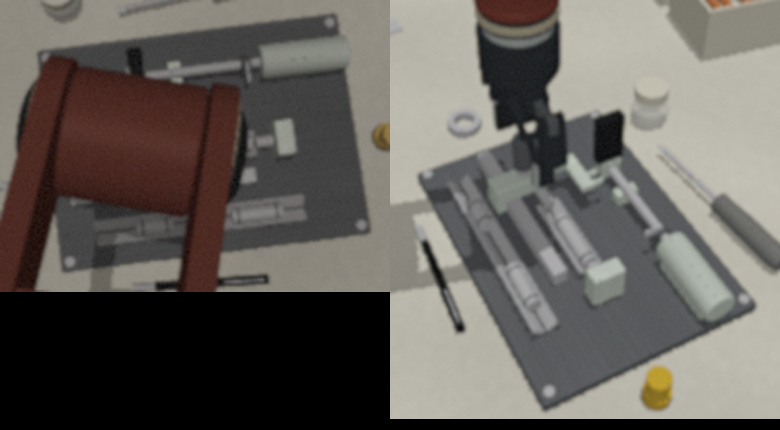

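The side crop shows the open fingers straddling the knob (around 525,140), with the handle clear. I'll close on it now.

>>> play_rows(plan=[[0, -5, -2, 0, -1], [0, -5, -2, 0, 0], [0, -5, -2, 0, 1], [0, -5, -2, 0, 1], [0, -5, -2, 0, 1], [0, -5, -2, 0, 1], [0, -5, -2, 0, 1]])

```text
time: 3.08
tool_pos: [0.5138, 0.0026, 0.0676]
tool_rot: [-0.051, -0.705, -0.05, 0.705]
contact_force: [-2.3, -0.8, 4.3]
gripper_width: 0.217
```

>>> play_rows(plan=[[0, 5, 0, 0, 1], [0, 10, 0, 0, 1], [0, 15, 0, 0, 1], [0, 18, 0, 0, 1], [0, 18, 0, 0, 1]])

```text
time: 3.7
tool_pos: [0.5164, -0.0152, 0.0676]
tool_rot: [0.05, 0.705, 0.051, -0.705]
contact_force: [-3.3, -0.1, 4.8]
gripper_width: 0.217
```

>>> play_rows(plan=[[0, 1, 0, 0, 1], [0, 2, 0, 0, 1], [0, 3, 0, 0, 1], [0, 4, 0, 0, 1], [0, 4, 0, 0, 1]])

```text
time: 4.32
tool_pos: [0.5169, -0.0189, 0.0676]
tool_rot: [0.05, 0.705, 0.051, -0.705]
contact_force: [-2.2, 2.0, 5.8]
gripper_width: 0.218
```

>>> play_rows(plan=[[0, 1, 0, 0, 1], [0, 2, 0, 0, 1], [0, 3, 0, 0, 1], [0, 3, 0, 0, 1]])

```text
time: 4.82
tool_pos: [0.5174, -0.0217, 0.0676]
tool_rot: [0.05, 0.705, 0.051, -0.705]
contact_force: [-2.9, 3.2, 5.1]
gripper_width: 0.216
```

>>> play_rows(plan=[[0, 1, 0, 0, 1], [0, 2, 0, 0, 1], [0, 3, 0, 0, 1], [0, 3, 0, 0, 1]])

```text
time: 5.32
tool_pos: [0.5176, -0.0234, 0.0676]
tool_rot: [-0.049, -0.705, -0.052, 0.705]
contact_force: [-3.0, 7.3, 5.3]
gripper_width: 0.215
```

>>> play_rows(plan=[[0, 1, 0, 0, 1], [0, 2, 0, 0, 1], [0, 2, 0, 0, 1], [0, 2, 0, 0, 1]])

```text
time: 5.82
tool_pos: [0.5176, -0.0235, 0.0676]
tool_rot: [-0.048, -0.705, -0.053, 0.706]
contact_force: [-4.0, 13.7, 8.3]
gripper_width: 0.215
```

>>> play_rows(plan=[[0, 1, 0, 0, 1], [0, 2, 0, 0, 1], [0, 2, 0, 0, 1], [0, 2, 0, 0, 1]])

```text
time: 6.32
tool_pos: [0.5176, -0.0237, 0.0676]
tool_rot: [-0.046, -0.705, -0.054, 0.706]
contact_force: [-5.3, 20.6, 10.2]
gripper_width: 0.217
```

>>> play_rows(plan=[[0, -2, 0, 0, 1], [0, -4, 0, 0, 1], [0, -4, 0, 0, 1], [0, -4, 0, 0, 0.4], [0, -4, 0, 0, -0.2], [0, -4, 0, 0, -1], [0, -4, 0, 0, -1], [0, -4, 0, 0, -1]])

```text
time: 7.32
tool_pos: [0.5177, -0.0252, 0.0673]
tool_rot: [0.05, 0.705, 0.05, -0.705]
contact_force: [-1.2, -1.0, 0.2]
gripper_width: 0.999
```

>>> play_rows(plan=[[-40, 0, 0, 0, -1], [-80, 0, 0, 0, -1], [-110, 0, 0, 0, -1], [-110, 0, 0, 0, -1]])

```text
time: 7.82
tool_pos: [0.5197, -0.0254, 0.1806]
tool_rot: [0.051, 0.708, 0.05, -0.703]
contact_force: [0.5, 0.3, -0.3]
gripper_width: 1.002
```

Run:
```python
from h import *
from plant import manip
s=manip.state(); go(s,[.606,.0022,.17]); go(s,[.606,.0022,.065])
f=manip.grab_frame("side"); P=cloud(f)
m=(P[...,2]>.075)&(P[...,2]<.104)&(P[...,0]>.35)&(P[...,0]<.65)&(abs(P[...,1])<.25)
k,l,st,c=cv2.connectedComponentsWithStats(m.astype(np.uint8))
for i in range(1,k):
    if st[i,4]>5: q=P[l==i]; print(st[i],q.mean(0).round(4),q.min(0).round(4),q.max(0).round(4))
cv2.imwrite("pics/c3.png",cv2.resize(f["img"][130:345,190:390],None,fx=2.8,fy=2.8,interpolation=cv2.INTER_CUBIC)[:600,:,::-1])
```

```text
T [[0.006, 0.142, -0.99], [-0.001, -0.99, -0.142], [-1.0, 0.002, -0.006]] shift [ 11.2 -15.1 -89.3] turn -0.0064 j6 1.24 t 7.825 pos [ 0.5197 -0.0254  0.1806] F [ 0.5  0.3 -0.3] w 1.0024630128579568
T [[0.006, 0.142, -0.99], [-0.001, -0.99, -0.142], [-1.0, 0.002, -0.006]] shift [116.2 -15.3 -88.7] turn -0.0064 j6 1.24 t 7.825 pos [ 0.5197 -0.0254  0.1806] F [ 0.5  0.3 -0.3] w 1.0024630128579568
[294 186  17  17 211] [ 0.6042 -0.0012  0.0919] [ 0.5898 -0.0081  0.0751] [0.6224 0.0107 0.1032]
[258 205  11  17 148] [ 0.5138 -0.0271  0.0922] [ 0.5054 -0.0349  0.0751] [ 0.5248 -0.0129  0.1027]
```

View pics/c3.png

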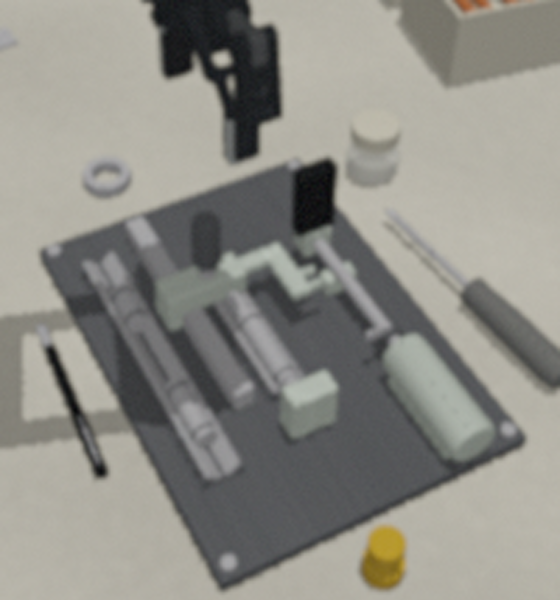

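The jaw is shut with the long piece between it and the anvil. Next, the handle.

>>> play_rows(plan=[[0, -8, -45, 0, -1], [5, -15, -89, -0.006, -1], [40, -15, -89, -0.006, -1], [80, -15, -89, -0.006, -1], [115, -15, -89, -0.006, -1], [115, -15, -89, -0.006, -1]])

```text
time: 8.62
tool_pos: [0.5991, 0.003, 0.0563]
tool_rot: [-0.052, -0.701, -0.053, 0.709]
contact_force: [-0.8, -0.1, 0.3]
gripper_width: 0.999
```

Run:
```python
from h import *
from plant import manip
s=manip.state(); go(s,[.606,.0022,.065])
```

```text
T [[-0.011, 0.148, -0.989], [0.001, -0.989, -0.148], [-1.0, -0.003, 0.011]] shift [-8.8  1.8 -6.6] turn -0.0004 j6 1.3 t 8.625 pos [0.5991 0.003  0.0563] F [-0.8 -0.1  0.3] w 0.9987859255886727
```

Now I'll close.

>>> play_rows(plan=[[-8, 2, -6, 0, -1], [-8, 2, -6, 0, 0], [-8, 2, -6, 0, 1], [-8, 2, -6, 0, 1], [-8, 2, -6, 0, 1], [-8, 2, -6, 0, 1], [-8, 2, -6, 0, 1]])

```text
time: 9.5
tool_pos: [0.6097, 0.0024, 0.0707]
tool_rot: [-0.052, -0.705, -0.053, 0.705]
contact_force: [-1.7, 4.8, 3.8]
gripper_width: 0.152
```

>>> play_rows(plan=[[0, -8, 0, 0, 1], [0, -17, 0, 0, 1], [0, -26, 0, 0, 1], [0, -35, 0, 0, 1], [0, -44, 0, 0, 1], [0, -52, 0, 0, 1], [0, -58, 0, 0, 1], [0, -62, 0, 0, 1]])

```text
time: 10.5
tool_pos: [0.6011, 0.0607, 0.0707]
tool_rot: [0.054, 0.705, 0.051, -0.705]
contact_force: [-0.8, -10.3, 2.9]
gripper_width: 0.152
```

>>> play_rows(plan=[[0, 0, 0, 0, 1], [0, 0, 0, 0, 1]])

```text
time: 10.75
tool_pos: [0.6011, 0.0607, 0.0707]
tool_rot: [0.054, 0.705, 0.051, -0.705]
contact_force: [-1.1, -9.1, 3.0]
gripper_width: 0.154
```

Run:
```python
from h import *
from plant import manip
s=manip.state(); go(s,[.606,.0022,.065]); print("still to go mm",(-.0243-YF@s["tool_pos"])*1000)
f=manip.grab_frame("top");g=manip.grab_frame("side"); np.savez("/tmp/t4.npz",**f); np.savez("/tmp/s4.npz",**g)
a=cv2.resize(f["img"][150:250,240:340],(400,400),interpolation=cv2.INTER_CUBIC);b=cv2.resize(g["img"][180:260,260:340],(400,400),interpolation=cv2.INTER_CUBIC)
cv2.imwrite("pics/c4.png",np.hstack([a,b])[:,:,::-1])
```

```text
T [[0.001, 0.148, -0.989], [-0.004, -0.989, -0.148], [-1.0, 0.004, -0.0]] shift [ 5.9 58.6  3.8] turn -0.0005 j6 1.4 t 10.75 pos [0.6011 0.0607 0.0707] F [-1.1 -9.1  3. ] w 0.1544305252663096
still to go mm 5.007361650384682
```

View pics/c4.png

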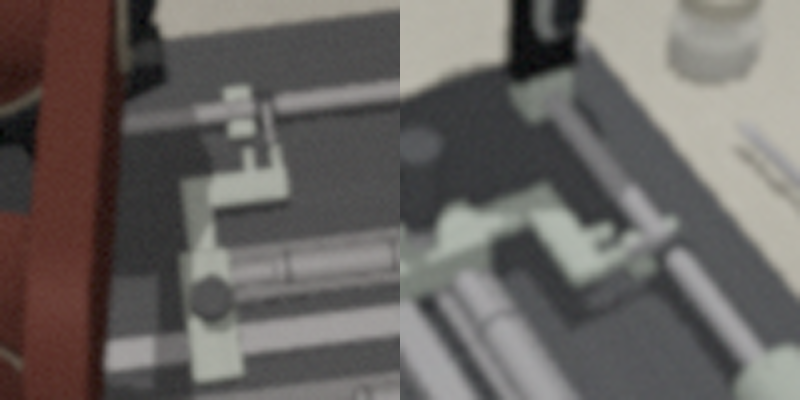

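The top crop shows the pointer (about 270,130) next to the right (-y) prong, whereas the notch middle is at about 262,155. That agrees with the computed 5 mm still to go.

>>> play_rows(plan=[[0, -2, 0, 0, 1], [0, -4, 0, 0, 1], [0, -5.5, 0, 0, 1], [0, -5.5, 0, 0, 1], [0, -5.5, 0, 0, 1]])

```text
time: 11.48
tool_pos: [0.6003, 0.0659, 0.0707]
tool_rot: [0.054, 0.705, 0.051, -0.705]
contact_force: [-0.7, -9.6, 2.4]
gripper_width: 0.153
```

Run:
```python
from h import *
from plant import manip
s=manip.state(); print(s["time"],s["contact_force"],s["gripper_width"],"still to go mm",(-.0243-YF@s["tool_pos"])*1000)
f=manip.grab_frame("top");g=manip.grab_frame("side"); np.savez("/tmp/t5.npz",**f)
a=cv2.resize(f["img"][165:205,280:320],(400,400),interpolation=cv2.INTER_CUBIC);b=cv2.resize(g["img"][205:245,280:320],(400,400),interpolation=cv2.INTER_CUBIC)
cv2.imwrite("pics/c5.png",np.hstack([a,b])[:,:,::-1])
```

```text
11.475 [-0.65900639 -9.59188743  2.38691646] 0.15329769509813804 still to go mm -0.22318468195207594
```

View pics/c5.png

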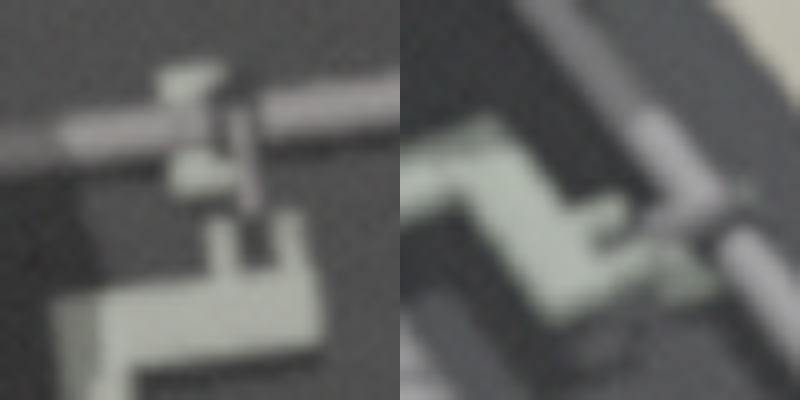

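The pointer tip (250,208) is centred between the prongs (218 and 288), so I'm handing in.

```bash
python3 -c "
from plant import manip
print(manip.job_done())"
```

```text
the job is handed in; nothing more can be done
None
```

I shut the jaw by its knob on the long (64 mm) piece in the middle cradle and left it shut. I then pulled the slide out about 64 mm by its handle. The job was handed in at about 11.5 s with the gripper still holding the slide against its spring.

- **Jaw:** it travelled about 26 mm, as expected, and stopped hard against the piece. I pressed to about 20 N, then eased off and let go of the knob. A picture after release showed the knob still in its shut position, to within the 2 mm camera accuracy. I could not measure the play at the piece directly.
- **Pointer:** the last top picture showed it centred between the prongs, within about 1 mm. The tool position agreed, at 0.2 mm from the target.
- **Hold:** the wrist force was about 9.6 N, matching the spring, and the arm reached its commanded pose.
- **Other objects:** the arm stayed clear of the other things on the bench, and none had visibly moved in the last wide view, taken after the jaw was shut. I did not measure their positions at the end.

None of these checks failed or disagreed. The hand-in gives no verdict.

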